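# Unclip the long filter unit's cover

## Task

The filter in the longer of the two bench fume-filter units is due for a change. Squeeze the two snap tabs on its cover together to unclip it, lift the cover off and lay it down flat and right way up in the empty steel tray, without dropping it. Leave the cover on the shorter, square unit alone.

Things in the scene. Friction and masses are not known exactly. Their poses are not given: they have to be found in the camera images.
- long_cover_grip (a point): Long unit's white clip-on cover: point midway between its two upright tabs, 24 mm over its top. Cap 202 x 132 mm (its x, y), 0.2 kg; its skirt's lower edge, the lowest part, is 49 mm below this point. The tabs face each other across y: 24 mm wide, 5 thick, 40 tall, outer faces 54 mm apart. z up. Sits with 2 mm play on a fixed grey housing 190 x 120 x 80 mm. Tabs squeezed, it lifts straight up, free after 30 mm.
- long_tab_left (a joint): Cover's tab on its +y side: how far it is pressed inwards, m; 0 at rest, 0.012 at its stop. A hook under the cover holds it on the housing until the tab is in by 0.005 to 0.007. The spring takes 2 N at rest to 4.5 N at the stop; gripping both tabs with 20 N presses them and carries the cover. It springs back when let go.
- long_tab_right (a joint): The same for the tab on the cover's -y side, pressed towards +y.
- tray_in (a point): Centre of the inner floor of the empty shallow steel tray, fixed on the bench: 270 x 190 mm outside (its x, y), walls 3 mm thick, rim 15 mm above the bench, floor 3 mm. z up. With the cover flat in it on its skirt, the cover's grip point is 49 mm above this point.
- short_cover_grip (a point): Same point, midway between the tabs, on the square cover (132 x 132 mm) of the shorter unit, otherwise alike: same height and tabs (tips 125 mm above the bench). To be left alone.
Mind the look-alikes: they are no part of the job. Leave any brown look-alike of the part that bears long_cover_grip alone.

How it is judged:
By the outcome, as a careful person would: the job done as asked, in the order asked, and still so for the second after the job is handed in, with the robot touching nothing.
It also fails if it takes over 45 s, if anything falls off the work surface, if the arm or the gripper's body presses on something with over 40 N, if the wrist force passes 120 N, or if a joint passes its speed limit or range.

## Robot

A 6-joint arm with a two-finger parallel gripper is mounted at the origin on the work surface. World frame = base frame: x ahead of the robot, y to its left, z up, the work surface at z = 0. Lengths are in m, angles in rad, forces in N, time in s.
With the tool pointing down it reaches from about 0.375 to 0.9 m from the base axis. Payload 3.1 kg.
Tool frame: the origin (TCP) lies between the finger pads; the fingertips stand 19 mm ahead of it and the grasp point (between the pads) is the TCP; z points along the fingers, y is the direction in which the jaws open and shut (so a half turn about z gives the same grasp; the last joint's range is limited). The gripper opens to 85 mm and grips with 20 to 120 N. Pads are 22 mm wide; open, the fingers measure 114 mm over their backs; the gripper's body (76 mm by 85 mm) begins 54 mm behind the grasp point. The pads swing forward as they close: fully open they stand 13 mm farther back than shut.
Start: joints at [1.028, 0.527, 1.433, -0, 1.181, -0.178], TCP at [0.223, 0.584, 0.25] pointing down, gripper open.
Joint ranges: [-3.08, 3.08], [-0.75, 2.2], [0.22, 2.44], [-1.43, 4.57], [0, 2.65], [-2.85, 2.85]. Speed limits (rad/s): [2.79, 2.79, 3.14, 3.14, 3.14, 3.14].

## Interface

Orientations are given as a unit quaternion [x, y, z, w].
In Python, from station import manip, optics, job gives the robot as it stands.
- The arm moves only by the shell command python3 -m inch 'ROWS' [OPENING] [FORCE]. ROWS is JSON, one flat list of numbers, 4 for each row, row after row: the shift along the world's x, y, z in cm, then the turn about the world's z in rad. A call has 1 to 20 rows; each row shifts and turns the commanded pose from where the row before left it; what a row does not reach is not made up. A row lasts 1/8 s, in which the tool goes at most 62.5 mm and 10.7 degrees, less where a joint would pass 70% of its speed; a pose out of reach is approached as far as the arm can. A call with a gripper value outside its range is refused whole. OPENING is the opening in per cent of the stroke, from 0 (shut) to 100 (fully open), set as the call begins (- or left out, the last holds). The fingers move at their own pace and stop on an object; FORCE is the grip in N (left out, the last holds). Time passes only in rows, so rows that do not move let the fingers close. It gives the time, the measured TCP pose, the force and the opening at its end, in the units of the state.
- manip.sense(): the state, without advancing time (a new reading comes with each control period).
- optics.snapshot(name): name is "scene" or "top" or "wrist"; returns (picture, depth): 480x640x3 uint8, red, green, blue; 480x640 float32, m along the optical axis (not along the pixel's ray), 0 where there is no reading.
- optics.camera_model(name): a dict with "mtx" (3x3 intrinsics, pixels), "camera_from_world" (4x4, takes a point from world to camera coordinates); the wrist camera has in their place "tool_from_camera" (4x4, takes a point from camera to tool coordinates, whose origin is the TCP and whose axes are the flange's). Camera axes: x right, y up, looking along -z (the intrinsics and any distortion apply to the point x, -y, -z); pixel columns grow to the right and rows downward; lengths in m; the calibration is good to about 2 mm. A picture is of the moment at which its call begins: read the wrist's pose just before it. camera_model takes no time and is no camera call.
- job.sign_off(): hands the job in, once; it reports no verdict.
The state is a dict: "t": time; "q": joint angles; "qd": joint speeds; "tau": joint torques, N m; "tcp_pos": TCP position; "tool_rot": TCP orientation; "force": force on the tool from outside, world axes, zero at the start; "ft_torque": the same for the moment, N m; "finger_gap": opening from 0.0 (shut) to 1.0 (fully open).
Only numpy, scipy, OpenCV 4.12 (cv2) and the standard library are available. Lean on these libraries where they do the work, as an engineer would, in place of code of your own. Each camera call takes 0.05 s, during which the arm holds its last target.

## Working session

There is one attempt and no reset: what is moved stays moved. The work goes in short steps, Python scripts to look and compute and a shell command to move; the robot and the scene stay as the last step left them, time stands still between calls to the robot, and variables do not carry over. Pictures are saved under pics/ and viewed, and the job is handed in when it is done.

```bash
mkdir -p pics; ls; python3 - <<'E'
from station import manip, optics, job
import cv2,numpy as np
for n in("scene","top"):
    p,d=optics.snapshot(n); cv2.imwrite(f"pics/{n}0.png",p[:,:,::-1]); np.save(f"pics/{n}0.npy",d)
    m=optics.camera_model(n); print({k:np.round(v,4).tolist() if not isinstance(v,str) else v for k,v in m.items()})
print(manip.sense())
E
```

```text
pics
{'mtx': [[548.3816, 0.0, 321.5505], [0.0, 548.3816, 229.1786], [0.0, 0.0, 1.0]], 'camera_from_world': [[-0.9084, 0.4181, 0.0098, 0.4494], [-0.3497, -0.7721, 0.5306, 0.0203], [0.2294, 0.4785, 0.8476, -1.6092], [0.0, 0.0, 0.0, 1.0]]}
{'mtx': [[545.7221, 0.0, 314.4957], [0.0, 545.7221, 242.628], [0.0, 0.0, 1.0]], 'camera_from_world': [[0.0139, -0.9999, -0.0052, -0.106], [0.9963, 0.0134, 0.0845, -0.4437], [-0.0844, -0.0063, 0.9964, -1.3133], [0.0, 0.0, 0.0, 1.0]]}
{'t': 0.1, 'q': array([ 1.02747509e+00,  5.28381115e-01,  1.43378274e+00, -3.91805689e-06,
        1.18138225e+00, -1.78496298e-01]), 'qd': array([ 0.00090656, -0.00129014, -0.00267823,  0.00025179,  0.00020351,
       -0.00090491]), 'tau': array([ 1.05668541e-04, -4.43309498e+01, -1.78586090e+01, -1.62830638e-04,
        3.82027589e-03,  2.75296799e-07]), 'tcp_pos': array([0.22264398, 0.5833502 , 0.24942384]), 'tool_rot': array([ 1.81401722e-01,  9.83408593e-01, -9.14438139e-04, -3.43209814e-04]), 'force': array([ 0.22606223, -0.2501179 , -0.29280285]), 'ft_torque': array([ 0.02906039,  0.01940229, -0.00979231]), 'finger_gap': 1.0014629145920018}
```

View pics/scene0.png

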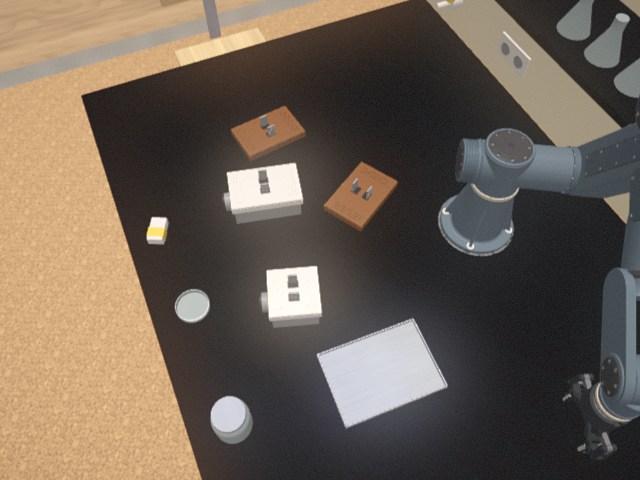

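View pics/top0.png

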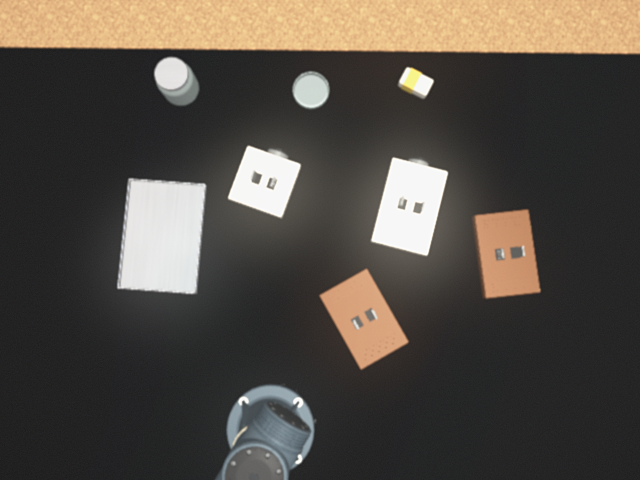

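The top picture shows a long white cover at (410,207), a square white cover at (265,181), brown look-alikes at (363,318) and (507,253), and the tray at (162,237). The long white one, about 1.5:1, fits the description. I'll confirm it in a crop and measure.

```bash
cat > h.py <<'E'
import numpy as np,cv2
from station import manip, optics, job
def ray(n,u,v,z):
    m=optics.camera_model(n);K=np.array(m["mtx"]);T=np.array(m["camera_from_world"])
    R,t=T[:3,:3],T[:3,3]; c=-R.T@t
    d=R.T@np.array([(u-K[0,2])/K[0,0],-(v-K[1,2])/K[1,1],-1]); return c+d*(z-c[2])/d[2]
def cloud(n,D):
    m=optics.camera_model(n);K=np.array(m["mtx"]);T=np.array(m["camera_from_world"])
    v,u=np.mgrid[:480,:640]
    P=np.stack([(u-K[0,2])/K[0,0]*D,-(v-K[1,2])/K[1,1]*D,-D],-1)-T[:3,3]
    return P@T[:3,:3]
E
python3 - <<'E'
from h import *
im=cv2.imread("pics/top0.png")
cv2.imwrite("pics/c1.png",cv2.resize(im[145:265,360:460],None,fx=5,fy=5,interpolation=cv2.INTER_CUBIC))
cv2.imwrite("pics/c2.png",cv2.resize(im[165:310,100:230],None,fx=4,fy=4,interpolation=cv2.INTER_CUBIC))
W=cloud("top",np.load("pics/top0.npy"))
for name,(u0,u1,v0,v1),(a,b) in (("long",(360,460,145,265),(.075,.095)),("tabs",(360,460,145,265),(.11,.14)),("square",(220,310,135,225),(.075,.095)),("tray",(100,225,165,310),(.0,.03))):
    w=W[v0:v1,u0:u1]; g=im[v0:v1,u0:u1].min(-1)
    M=(w[...,2]>a)&(w[...,2]<b)
    if name=="tray": M&=g>90
    P=w[M]; print(name,len(P),np.median(P[:,2]))
    if len(P)>10:
        r=cv2.minAreaRect(P[:,:2].astype(np.float32)*1000); print(r, P.mean(0))
for n,u,v in(("brown",340,320),("brown2",485,260)): print(n,W[v,u])
E
```

```text
long 4792 0.08518566452146892
((529.5468139648438, -320.9346923828125), (133.20111083984375, 203.49732971191406), 76.17214965820312) [ 0.52804371 -0.31983424  0.08515834]
tabs 71 0.12333187148879288
((529.0574340820312, -320.118896484375), (55.27253723144531, 24.20506477355957), 75.5884780883789) [ 0.52880793 -0.32002268  0.1221902 ]
square 3054 0.08525290575724451
((583.7850341796875, 20.43531036376953), (133.300048828125, 133.4672393798828), 70.86225891113281) [0.58256453 0.01955505 0.08515882]
tray 7803 0.003945405187803499
((459.3429870605469, 278.8892822265625), (199.77174377441406, 278.5262145996094), 86.78426361083984) [0.45769214 0.27821197 0.00471014]
brown [ 0.2590937  -0.16372259  0.02545091]
brown2 [ 0.40779389 -0.51222272  0.02696769]
```

View pics/c1.png

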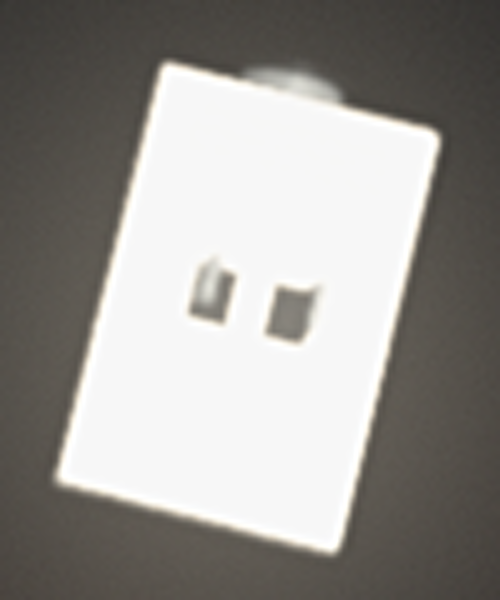

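View pics/c2.png

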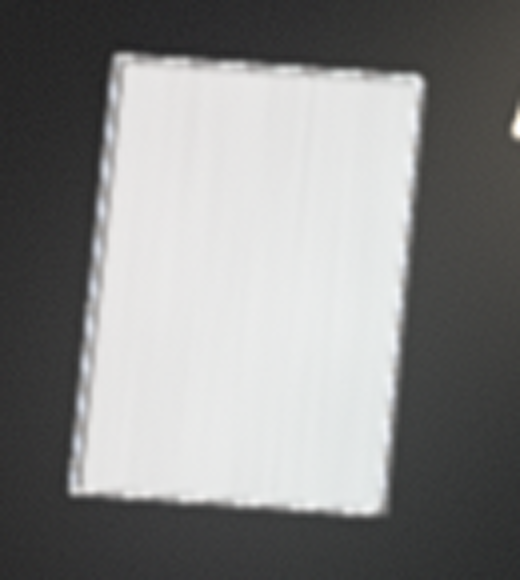

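The crop confirms a white 203 x 133 mm cover at (0.529, -0.3205), yaw about -14°, top at z=0.085. Its tabs are at crop pixels (212,290) and (290,313). The brown ones lie low, at z=0.026. The tray centre is about (0.459, 0.279), yaw about -3.5°. Tool yaw is -20.9°, so I turn +0.12 rad and move across at a safe height.

```bash
python3 -m inch '[5,0,0,0.02,5,0,0,0.02,5,0,0,0.02,5,0,0,0.02,5,0,0,0.02,5,0,0,0.02,0,-5,0,0,0,-5,0,0,0,-5,0,0,0,-5,0,0,0,-5,0,0,0,-5,0,0,0,-5,0,0,0,-5,0,0,0,-5,0,0,0,-5,0,0,0,-5,0,0,0,-5,0,0,0,-5,0,0,0,-5,0,0]' 100 25
python3 - <<'E'
from h import *
# tray corners from the crop (fx 4, origin 100,165), rim z .015
for c in((117,57),(420,78),(385,513),(70,493)): print(np.round(ray("top",100+c[0]/4,165+c[1]/4,.015),4))
print(manip.sense()['q'])
E
```

```text
t: 2.6
tcp_pos: [0.5225, -0.1176, 0.25]
tool_rot: [0.122, 0.993, 0.0, -0.0]
force: [0.4, -0.3, -0.3]
finger_gap: 1.004
[0.5967 0.3609 0.015 ]
[0.5859 0.1727 0.015 ]
[0.318  0.1858 0.015 ]
[0.3275 0.3781 0.015 ]
[-4.30277572e-01  4.08140351e-01  1.65664179e+00  1.59052507e-04
  1.07741170e+00 -1.75622287e+00]
```

```bash
python3 -m inch '[0.2,-5,0,0,0.2,-5,0,0,0.2,-5,0,0,0.1,-5.2,0,0,0,0,-3,0,0,0,0,0,0,0,0,0]'
python3 - <<'E'
from h import *
s=manip.sense();p,d=optics.snapshot("wrist");cv2.imwrite("pics/w1.png",p[:,:,::-1]);np.save("pics/w1.npy",d)
p,_=optics.snapshot("top");cv2.imwrite("pics/t1.png",p[:,:,::-1])
from scipy.spatial.transform import Rotation as Ro
m=optics.camera_model("wrist");K=np.array(m["mtx"]);T=np.array(m["tool_from_camera"])
v,u=np.mgrid[:480,:640]
P=np.stack([(u-K[0,2])/K[0,0]*d,-(v-K[1,2])/K[1,1]*d,-d],-1)@T[:3,:3].T+T[:3,3]
W=P@Ro.from_quat(s['tool_rot']).as_matrix().T+s['tcp_pos']
R=Ro.from_quat(s['tool_rot']).as_matrix();print(s['tcp_pos'],R[:,1],np.degrees(np.arctan2(-R[0,1],R[1,1])))
for a,b in((.08,.09),(.115,.132)):
    M=(W[...,2]>a)&(W[...,2]<b)&(d>0)&(np.hypot(W[...,0]-.529,W[...,1]+.32)<.13);Q=W[M]
    print(len(Q),np.median(Q[:,2]) if len(Q) else 0, cv2.minAreaRect(Q[:,:2].astype(np.float32)*1000) if len(Q) else 0)
E
```

```text
t: 3.48
tcp_pos: [0.53, -0.3176, 0.2205]
tool_rot: [0.122, 0.993, 0.0, -0.0]
force: [0.4, -0.7, 0.6]
finger_gap: 0.999
[ 0.53001625 -0.31760582  0.22054936] [2.41751766e-01 9.70338090e-01 2.72105942e-04] -13.989954620988007
39460 0.08469571678008275 ((532.7422485351562, -320.2106628417969), (132.5352325439453, 200.41152954101562), 76.0225601196289)
612 0.12422873544965046 ((532.8689575195312, -320.3725891113281), (55.279991149902344, 24.57655906677246), 76.0028305053711)
```

View pics/w1.png

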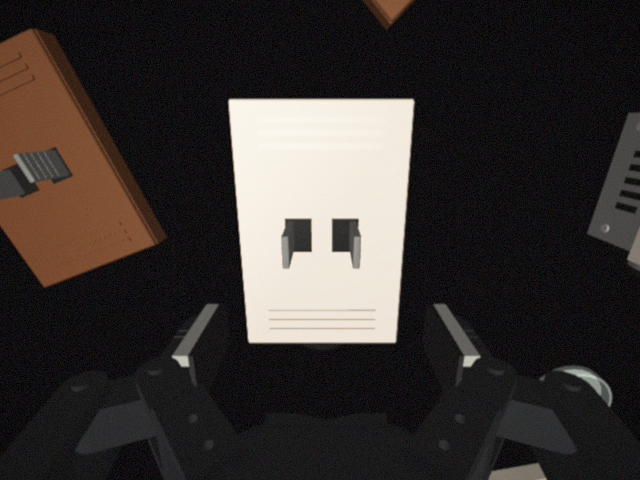

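The wrist picture shows the long white cover with its tabs at (298,243) and (348,243), square to the jaws. It measures (0.533, -0.320), yaw -14.0°, and the top view agrees within 4 mm. I correct by +0.1 and -0.27 cm, then go down 11 cm.

```bash
python3 -m inch '[0.1,-0.27,-2,0,0,0,-3,0,0,0,-2.5,0,0,0,-1.5,0,0,0,-1,0,0,0,-1,0,0,0,0,0,0,0,0,0]' 100 25
python3 - <<'E'
from h import *
p,d=optics.snapshot("wrist");cv2.imwrite("pics/w2.png",p[:,:,::-1])
E
```

```text
t: 4.58
tcp_pos: [0.5313, -0.3211, 0.1108]
tool_rot: [0.122, 0.993, -0.0, 0.0]
force: [-0.5, 0.1, 0.5]
finger_gap: 0.999
```

View pics/w2.png

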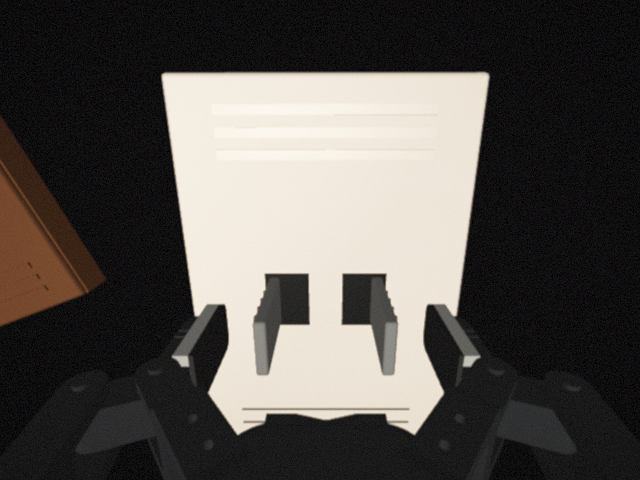

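The tabs, edges at (262,345) and (390,345), stand centred between the pads at (200,335) and (450,335). I'll close on them.

```bash
python3 -m inch '[0,0,0,0,0,0,0,0,0,0,0,0,0,0,0,0,0,0,0,0,0,0,0,0,0,0,0,0,0,0,0,0,0,0,0,0,0,0,0,0]' 0 25
python3 - <<'E'
from h import *
p,d=optics.snapshot("wrist");cv2.imwrite("pics/w3.png",p[:,:,::-1])
E
```

```text
t: 5.88
tcp_pos: [0.5314, -0.3214, 0.1119]
tool_rot: [0.122, 0.993, -0.001, 0.001]
force: [-0.6, -0.4, 8.0]
finger_gap: 0.322
```

View pics/w3.png

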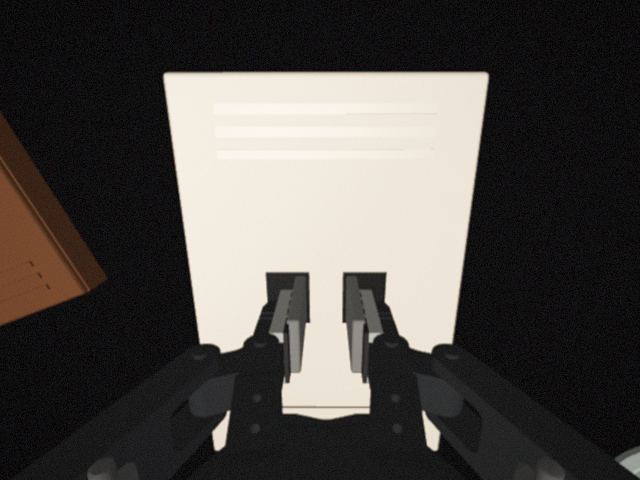

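The opening of 0.322 is about 27 mm, and both tabs are pressed in symmetrically at (298,330) and (355,330). I'll lift straight up, slowly at first.

```bash
python3 -m inch '[0,0,0.3,0,0,0,0.5,0,0,0,0.5,0,0,0,0.7,0,0,0,1,0,0,0,1,0,0,0,1,0,0,0,0,0]' 0 25
python3 - <<'E'
from h import *
for n in("wrist","scene"):
    p,d=optics.snapshot(n);cv2.imwrite(f"pics/{n}4.png",p[:,:,::-1])
E
```

```text
t: 6.92
tcp_pos: [0.5315, -0.3214, 0.1617]
tool_rot: [0.122, 0.993, -0.001, 0.001]
force: [-0.2, 0.3, -2.1]
finger_gap: 0.316
```

View pics/wrist4.png

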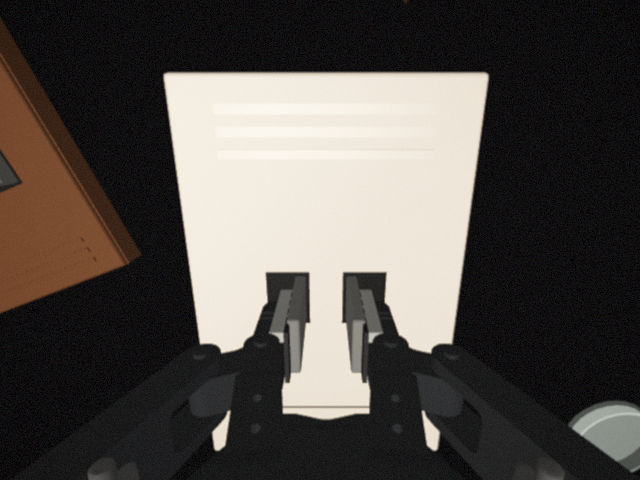

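View pics/scene4.png

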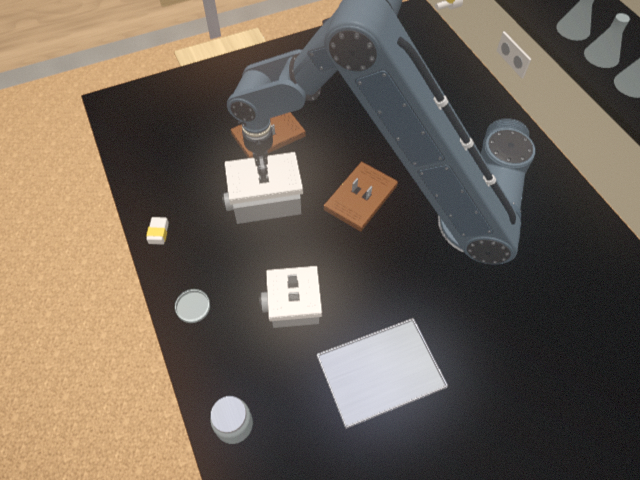

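The cover comes up with the gripper: the wrist view is unchanged, force is -2.1 N, matching 0.2 kg, and the opening is steady. Next is the carry to the tray.

```bash
python3 -m inch '[0,0,1,0,0,0,2,0,0,0,2.5,0,0,0,1.5,0,0,0,1,0,-0.1,1,0,0,-0.3,2,0,0.015,-0.5,3,0,0.015,-0.5,4,0,0.015,-0.5,4,0,0.015,-0.5,4,0,0.015,-0.5,4,0,0.015,-0.5,4,0,0.015,-0.5,4,0,0.015,-0.5,4,0,0.015,-0.5,4,0,0.015,-0.5,4,0,0.015,-0.5,4,0,0.012,-0.5,3,0,0.01,0,2,0,0]' 0 25
```

```text
t: 9.52
tcp_pos: [0.4641, 0.1913, 0.2395]
tool_rot: [0.027, 1.0, -0.0, -0.002]
force: [0.4, 0.2, -2.1]
finger_gap: 0.317
```

```bash
python3 -m inch '[-0.2,2,0,0,-0.4,3,0,0,-0.4,2.5,0,0,0,1,0,0,0,0.3,0,0,0,0,-2,0,0,0,-3,0,0,0,-3,0,0,0,-2,0,0,0,-1,0,0,0,0,0,0,0,0,0]' 0 25
python3 - <<'E'
from h import *
s=manip.sense();print(s['tcp_pos'],s['force'])
for n in("wrist","top"):
    p,d=optics.snapshot(n);cv2.imwrite(f"pics/{n}5.png",p[:,:,::-1]);np.save(f"pics/{n}5.npy",d)
E
```

```text
t: 11.02
tcp_pos: [0.4576, 0.2772, 0.1311]
tool_rot: [0.029, 1.0, 0.0, 0.001]
force: [-0.6, 0.2, -2.3]
finger_gap: 0.322
[0.45760916 0.27720858 0.1310862 ] [-0.57218115  0.20907755 -2.31198259]
```

View pics/wrist5.png

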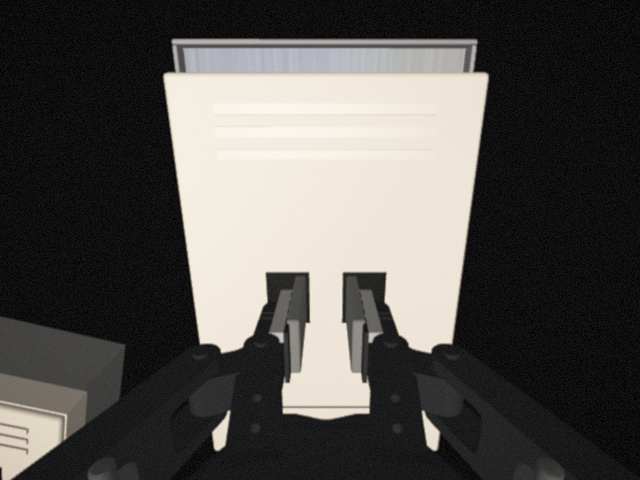

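View pics/top5.png

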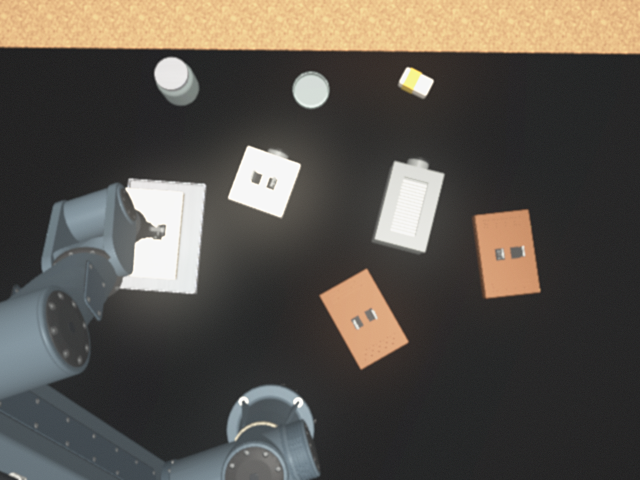

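The cover is level and aligned. In the wrist view its edges at columns 165 and 487 lie symmetrically over the tray rim at 175 and 475. The top view shows the bare housing at (410,207), with the square cover and brown parts untouched. Lowering, slowly at the end.

```bash
python3 -m inch '[0,0,-2,0,0,0,-2,0,0,0,-1.5,0,0,0,-1,0,0,0,-0.5,0,0,0,-0.2,0,0,0,0,0,0,0,0,0]' 0 25; python3 -m inch '[0,0,-0.1,0,0,0,-0.1,0,0,0,-0.1,0,0,0,0,0]' 0 25
```

```text
t: 12.12
tcp_pos: [0.4572, 0.2773, 0.0587]
tool_rot: [0.029, 1.0, 0.0, 0.0]
force: [0.2, -0.8, -2.7]
finger_gap: 0.321
t: 12.62
tcp_pos: [0.4569, 0.2771, 0.0552]
tool_rot: [0.029, 1.0, -0.0, -0.0]
force: [-0.5, -0.3, -2.3]
finger_gap: 0.318
```

```bash
python3 -m inch '[0,0,-0.1,0,0,0,0,0,0,0,0,0]' 0 25;python3 -m inch '[0,0,-0.1,0,0,0,0,0,0,0,0,0]' 0 25
```

```text
t: 13.0
tcp_pos: [0.457, 0.2772, 0.0549]
tool_rot: [0.029, 1.0, 0.0, 0.0]
force: [-1.8, 0.5, 4.8]
finger_gap: 0.324
t: 13.38
tcp_pos: [0.457, 0.2772, 0.0549]
tool_rot: [0.029, 1.0, 0.0, 0.0]
force: [-3.8, -1.4, 12.8]
finger_gap: 0.319
```

Contact: the force went from -2.3 to +12.8 N, with the height stopping at 0.0549 as expected. I'll ease off and open gradually.

```bash
python3 -m inch '[0,0,0.1,0,0,0,0,0]' 0 25; python3 -m inch '[0,0,0,0,0,0,0,0,0,0,0,0]' 45; python3 -m inch '[0,0,0,0,0,0,0,0,0,0,0,0]' 60;  python3 -m inch '[0,0,0,0,0,0,0,0,0,0,0,0,0,0,0,0,0,0,0,0]' 100
python3 - <<'E'
from h import *
p,d=optics.snapshot("wrist");cv2.imwrite("pics/w6.png",p[:,:,::-1])
E
```

```text
t: 13.62
tcp_pos: [0.457, 0.2772, 0.0549]
tool_rot: [0.029, 1.0, 0.0, 0.0]
force: [-2.0, -0.5, 8.0]
finger_gap: 0.32
t: 14.0
tcp_pos: [0.4568, 0.2771, 0.0538]
tool_rot: [0.029, 1.0, -0.0, -0.0]
force: [-1.4, 0.5, -1.5]
finger_gap: 0.447
t: 14.38
tcp_pos: [0.4569, 0.2772, 0.0543]
tool_rot: [0.029, 1.0, -0.0, -0.0]
force: [0.0, 0.2, -1.9]
finger_gap: 0.596
t: 15.0
tcp_pos: [0.4569, 0.2772, 0.0544]
tool_rot: [0.029, 1.0, 0.0, 0.0]
force: [0.2, -0.4, 0.8]
finger_gap: 1.003
```

View pics/w6.png

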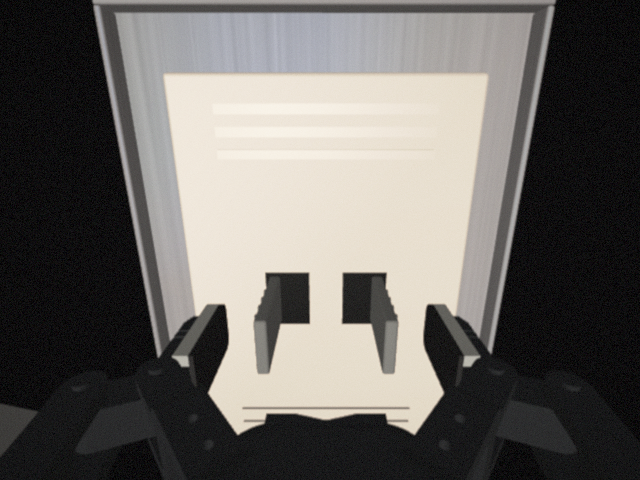

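The cover lies square in the tray, corners at (165,73) and (487,73), inside the rim at (95,5) and (555,5). The tabs have sprung back at (262,340) and (390,340), clear of the pads. I'll lift straight up and move away.

```bash
python3 -m inch '[0,0,1,0,0,0,2,0,0,0,3,0,0,0,4,0,0,0,4,0,0,0,4,0,0,0,0,0,-2,3,0,0,-2,5,0,0,-3,5,0,0,-3,5,0,0,-3,5,0,0,0,5,0,0,0,3,0,0,0,0,0,0]' 100
python3 - <<'E'
from h import *
im,d=optics.snapshot("top");cv2.imwrite("pics/t7.png",im[:,:,::-1])
im2,_=optics.snapshot("scene");cv2.imwrite("pics/s7.png",im2[:,:,::-1])
w=cloud("top",d)[165:310,100:230]
for a,b in((.02,.04),(.05,.08)):
    Q=w[(w[...,2]>a)&(w[...,2]<b)]; print(len(Q),np.median(Q[:,2]),np.percentile(Q[:,2],[5,95]),cv2.minAreaRect(Q[:,:2].astype(np.float32)*1000))
E
```

```text
t: 16.92
tcp_pos: [0.326, 0.5885, 0.2329]
tool_rot: [0.028, 1.0, -0.0, -0.0]
force: [-0.6, -0.1, 0.3]
finger_gap: 1.003
4416 0.02832236504330119 [0.02370657 0.03302784] ((458.0641784667969, 274.2462158203125), (188.91854858398438, 263.9634094238281), 86.97254943847656)
90 0.06486848414235555 [0.05323442 0.07130165] ((483.6013488769531, 199.28768920898438), (42.243812561035156, 223.73434448242188), 20.343791961669922)
```

View pics/t7.png

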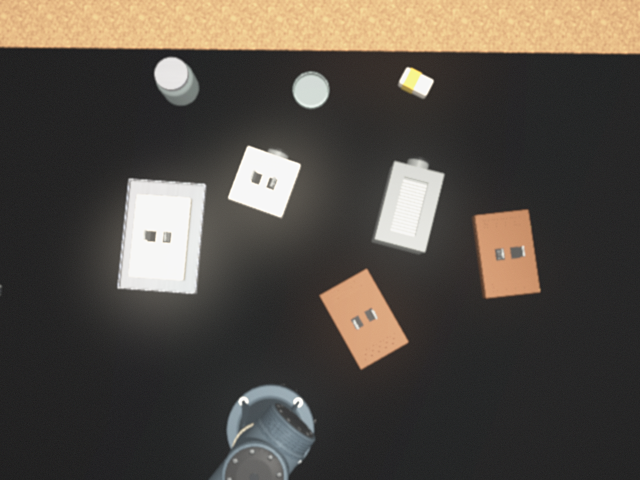

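View pics/s7.png

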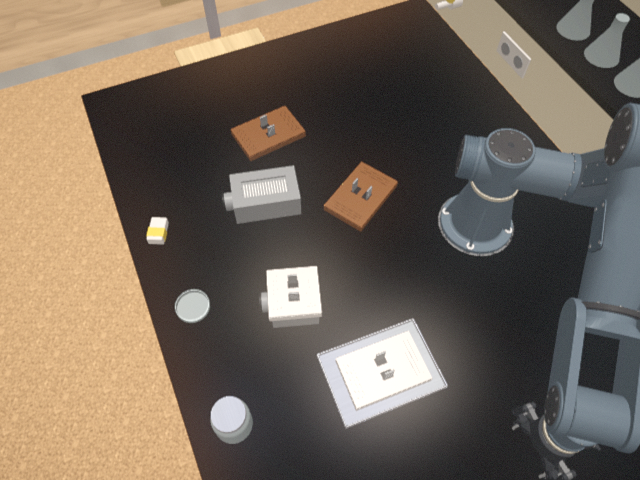

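Both views show the cover flat and tabs-up in the tray (top view (160,237)), with its top at z≈0.028 as expected. The filter is bare, nothing else has moved and the gripper is clear.

```bash
python3 -c "
from station import job; print(job.sign_off())"
```

```text
the job is handed in; nothing more can be done
None
```

The long unit's cover is off and lying flat, tabs up, centred in the steel tray; I handed the job in at about 17 s. I squeezed its tabs at 25 N, lifted it straight up and set it down under light contact. I then opened the gripper in stages and moved the arm clear.

- **Last checks:** the cover's top is at z ≈ 0.028, which matches lying on its skirt in the tray. The tabs have sprung back, and the long unit's filter is bare. The square cover, the brown look-alikes and everything else are where they started.
- **Forces:** the highest wrist force I read was about 13 N, at set-down.
- **Disagreements:** the top and wrist cameras placed the cover about 4 mm apart in x, and two estimates of the tray centre differed by about 4 mm. Both were within the clearances. The gripper closed to about 27 mm on the tabs, against an expected 30 mm. A depth-based check of the tab tips in the last top view was spoiled by stray readings, so I judged the tabs from the pictures instead.

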